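# Stand the reagent bottles in their own stands

### The job

Put the four screw-cap bottles away, one to a stand: the largest bottle in the largest stand, the second largest in the second largest, and so on down to the small vial in the smallest stand, each set down upright inside the stand's rim. Keep the bottles upright and do not drop them, and leave the petri dish and the timer where they are.

Things in the scene. Friction and masses are not known exactly. Their poses are not given: they have to be found in the camera images.
- bottle_large: The largest screw-cap bottle, white body and blue cap, standing upright and loose: round, 64 mm across the body, 135 mm tall in all; the screw cap on top is 44 mm across and 18 mm high. Below the cap the shoulder slopes out to the full body width. It can be gripped by the cap or by the body. Origin: centre of the underside; z up along the bottle.
- bottle_medium: The second largest screw-cap bottle, brown body and black cap, standing upright and loose: round, 56 mm across the body, 118 mm tall in all; the screw cap on top is 38 mm across and 18 mm high. Below the cap the shoulder slopes out to the full body width. It can be gripped by the cap or by the body. Origin: centre of the underside; z up along the bottle.
- bottle_small: The third largest screw-cap bottle, white body and red cap, standing upright and loose: round, 48 mm across the body, 96 mm tall in all; the screw cap on top is 34 mm across and 18 mm high. Below the cap the shoulder slopes out to the full body width. It can be gripped by the cap or by the body. Origin: centre of the underside; z up along the bottle.
- vial: The smallest screw-cap bottle, a small vial, red body and white cap, standing upright and loose: round, 24 mm across the body, 48 mm tall in all; the screw cap on top is 24 mm across and 12 mm high. The cap is as wide as the body. It can be gripped by the cap or by the body. Origin: centre of the underside; z up along the bottle.
- stand_large: Largest of four plain aluminium bottle stands of the same pattern, fixed to the worktop: a round flange 110 mm across and 4 mm thick with a raised round rim of inner diameter 84 mm, wall 4 mm, its top 16 mm above the worktop, round a flat well floor 5 mm above the worktop. Origin: centre of the underside on the worktop; z up.
- stand_medium: Second largest of four plain aluminium bottle stands of the same pattern, fixed to the worktop: a round flange 98 mm across and 4 mm thick with a raised round rim of inner diameter 74 mm, wall 4 mm, its top 16 mm above the worktop, round a flat well floor 5 mm above the worktop. Origin: centre of the underside on the worktop; z up.
- stand_small: Third largest of four plain aluminium bottle stands of the same pattern, fixed to the worktop: a round flange 86 mm across and 4 mm thick with a raised round rim of inner diameter 64 mm, wall 4 mm, its top 16 mm above the worktop, round a flat well floor 5 mm above the worktop. Origin: centre of the underside on the worktop; z up.
- stand_vial: Smallest of four plain aluminium bottle stands of the same pattern, fixed to the worktop: a round flange 58 mm across and 4 mm thick with a raised round rim of inner diameter 40 mm, wall 4 mm, its top 16 mm above the worktop, round a flat well floor 5 mm above the worktop. Origin: centre of the underside on the worktop; z up.
- petri_dish: Clear covered petri dish, 61 mm across, 16 mm high, lying loose among the bottles; to be left alone. Origin: centre of the underside.
- timer: White bench timer standing loose among the bottles, 24 x 72 mm on the ground and 60 mm high; to be left alone. Origin: centre of the underside; y along its width.
There are look-alikes about, which are no part of the job. What is shaped like the bottle_large but orange, turquoise or yellow is not meant.

How it is judged (in metres and radians):
At the end, for the whole second after the job is handed in: Each bottle stands in the stand of its own size rank: within 12 mm of the stand's centre, its underside on the well floor (2 to 9 mm above the worktop), upright within 0.1 rad, released and at rest (horizontal distance between bottle_large and stand_large below 0.012 m and z of bottle_large in the frame of stand_large between 0.002 and 0.009 m and angle between each of bottle_large, bottle_medium, bottle_small, vial's own z axis and vertical below 0.1 rad and linear speed of each of bottle_large, bottle_medium, bottle_small, vial below 0.02 m/s and horizontal distance between bottle_medium and stand_medium below 0.012 m and z of bottle_medium in the frame of stand_medium between 0.002 and 0.009 m and horizontal distance between bottle_small and stand_small below 0.012 m and z of bottle_small in the frame of stand_small between 0.002 and 0.009 m and horizontal distance between vial and stand_vial below 0.012 m and z of vial in the frame of stand_vial between 0.002 and 0.009 m); the robot touches nothing.
It fails at once if a bottle is tipped more than 0.6 rad (angle between any of bottle_large, bottle_medium, bottle_small, vial's own z axis and vertical above 0.6 rad).
It fails at once if a bottle is dropped or thrown (moves faster than 0.7 m/s out of the fingers) ((linear speed of bottle_large above 0.7 m/s and contact force between the fingers and bottle_large below 0.05 N) or (linear speed of bottle_medium above 0.7 m/s and contact force between the fingers and bottle_medium below 0.05 N) or (linear speed of bottle_small above 0.7 m/s and contact force between the fingers and bottle_small below 0.05 N) or (linear speed of vial above 0.7 m/s and contact force between the fingers and vial below 0.05 N)).
It fails at once if the petri dish or the timer is moved more than 30 mm (distance of any of petri_dish, timer from where it was at the start of the episode above 0.03 m).
It also fails if it takes over 99 s, if anything falls off the work surface, if the arm or the gripper's body presses on something with over 40 N, if the wrist force passes 120 N, or if a joint passes its speed limit or range.

### The arm

A 6-joint arm with a two-finger parallel gripper is mounted at the origin on a cart in front of the work surface, level with it; the furniture and walls round the work are solid. World frame = base frame: x ahead of the robot, y to its left, z up, the work surface at z = 0. Lengths are in m, angles in degrees, forces in N, time in s.
With the tool pointing down it reaches from about 0.275 to 0.775 m from the base axis. Payload 14.6 kg.
Tool frame: the origin (TCP) lies between the finger pads; the fingertips stand 19 mm ahead of it and the grasp point (between the pads) is the TCP; z points along the fingers, x is the direction in which the jaws open and shut, and the axes are right-handed (so a half turn about z gives the same grasp; the last joint's range is limited). The gripper opens to 85 mm and grips with 20 to 120 N. Pads are 22 mm wide; open, the fingers measure 114 mm over their backs; the gripper's body (76 mm by 85 mm) begins 54 mm behind the grasp point. The pads swing forward as they close: fully open they stand 13 mm farther back than shut.
Start: joints at [64.269, 15.075, -2.767, 72.158, 0, 81.102], TCP at [0.152, 0.503, 0.25] pointing down, gripper open.
Joint ranges: [-151.79, 151.79], [-50.71, 97.33], [-67.44, 78.34], [-121.81, 120.89], [-77.56, 73.72], [-180, 180]. Speed limits (degrees/s): [108.29, 108.29, 147.25, 159.86, 180, 180].

### API

Orientations are given as [roll, pitch, yaw] about the fixed x, y, z axes, in that order (R = Rz(yaw) Ry(pitch) Rx(roll)).
In Python, from bench import r gives the robot as it stands. The module is installed in compiled form; this text tells all that it offers. Calls block until the motion is done:
- r.movep(position, orientation): joint-space move of the TCP to a pose.
- r.move_linear(position, max_speed=0.15, rotation=None, contact_N=None): straight line of the TCP; rotation=None keeps the orientation; max_speed is the mean speed in m/s. With contact_N (N) it stops when the force on the tool has changed by that much, and returns True; else False.
- r.move_j(angles): joint-space move.
- r.gripper_to(opening): opening from 0.0 (shut) to 1.0 (fully open); the grip force is fixed at half the most; returns when the fingers have stopped.
- r.hold(seconds).
- r.inverse_kinematics(position, orientation): joint angles nearest the present ones, or None.
- r.read_state(): the state.
- r.snapshot(name): name is "scene" or "top"; returns (picture, depth): 384x512x3 uint8, red, green, blue; 384x512 float32, m along the optical axis (not along the pixel's ray), 0 where there is no reading.
- r.get_calibration(name): a dict with "camera_matrix" (3x3 intrinsics, pixels), "k1" (the pictures are not rectified: a ray, as slopes to the right and down, at radius r is drawn at 1 + k1 r^2 times it, then the intrinsics apply), "camera_from_world" (4x4, takes a point from world to camera coordinates). Camera axes: x right, y down, z forward; pixel columns grow to the right and rows downward; lengths in m; the calibration is good to about 2 mm. A picture is of the moment at which its call begins. get_calibration takes no time and is no camera call.
A pose or a line that the arm cannot do raises r.PlanningError and nothing moves.
- r.hand_in(): hands the job in, once; it reports no verdict.
The state is a dict: "time_s": time; "qpos": joint angles; "joint_velocities": joint speeds; "tau": joint torques, N m; "ee_pos": TCP position; "eef_rot": TCP orientation; "ft_force": force on the tool from outside, world axes, zero at the start; "torque": the same for the moment, N m; "finger_gap": opening from 0.0 (shut) to 1.0 (fully open).
Only numpy, scipy, OpenCV 4.12 (cv2) and the standard library are available. Lean on these libraries where they do the work, as an engineer would, in place of code of your own. Each camera call takes 0.05 s, during which the arm holds its last target.

## Working session

There is one attempt and no reset: what is moved stays moved. The work goes in short steps, each a Python script; the robot and the scene stay as the last script left them, time stands still between calls to the robot, and variables do not carry over. Pictures are saved under pics/ and viewed, and the job is handed in when it is done.

```bash
mkdir -p pics
python3 - <<'E'
from bench import r
import numpy as np,cv2
for n in("scene","top"):
    p,d=r.snapshot(n); cv2.imwrite(f"pics/{n}0.png",cv2.resize(p[:,:,::-1],(800,600),interpolation=cv2.INTER_CUBIC)); np.savez(f"{n}0.npz",p=p,d=d)
    c=r.get_calibration(n); print(n,c)
print(r.read_state())
E
```

```text
scene {'camera_matrix': array([[371.74078107,   0.        , 247.01885963],
       [  0.        , 371.74078107, 193.08434063],
       [  0.        ,   0.        ,   1.        ]]), 'k1': -0.05130789595138554, 'camera_from_world': array([[ 0.85491713, -0.5182671 , -0.02271359, -0.44212157],
       [-0.31912667, -0.49089298, -0.81066778,  0.19667842],
       [ 0.4089925 ,  0.70030229, -0.58506567,  0.82043465],
       [ 0.        ,  0.        ,  0.        ,  1.        ]])}
top {'camera_matrix': array([[364.39565898,   0.        , 249.21048359],
       [  0.        , 364.39565898, 192.95417675],
       [  0.        ,   0.        ,   1.        ]]), 'k1': 0.012565893164548649, 'camera_from_world': array([[ 1.49901098e-02, -9.99853422e-01, -8.27233259e-03,
         7.87118894e-04],
       [-9.97054332e-01, -1.43247423e-02, -7.53489235e-02,
         5.27612039e-01],
       [ 7.52193800e-02,  9.37745369e-03, -9.97122915e-01,
         1.22413275e+00],
       [ 0.00000000e+00,  0.00000000e+00,  0.00000000e+00,
         1.00000000e+00]])}
{'time_s': 0.1, 'qpos': array([ 6.42701658e+01,  1.50962367e+01, -2.79838859e+00,  7.21576759e+01,
        6.55441454e-04,  8.11018636e+01]), 'joint_velocities': array([0.18014568, 0.01294361, 0.19784636, 0.00062739, 0.05734804,
       0.04952457]), 'tau': array([ 2.10203747e-03, -6.38576317e+01,  3.85064650e+01,  1.00201051e-02,
       -1.71603301e-04, -6.63892280e-06]), 'ee_pos': array([0.15193056, 0.50231672, 0.24988301]), 'eef_rot': array([-1.79991263e+02,  5.15704148e-02,  7.31683058e+01]), 'ft_force': array([ 0.64580749, -0.34830414, -0.49976203]), 'torque': array([ 0.02318848, -0.0040975 , -0.00371509]), 'finger_gap': 1.0052356441842691}
```

View pics/scene0.png

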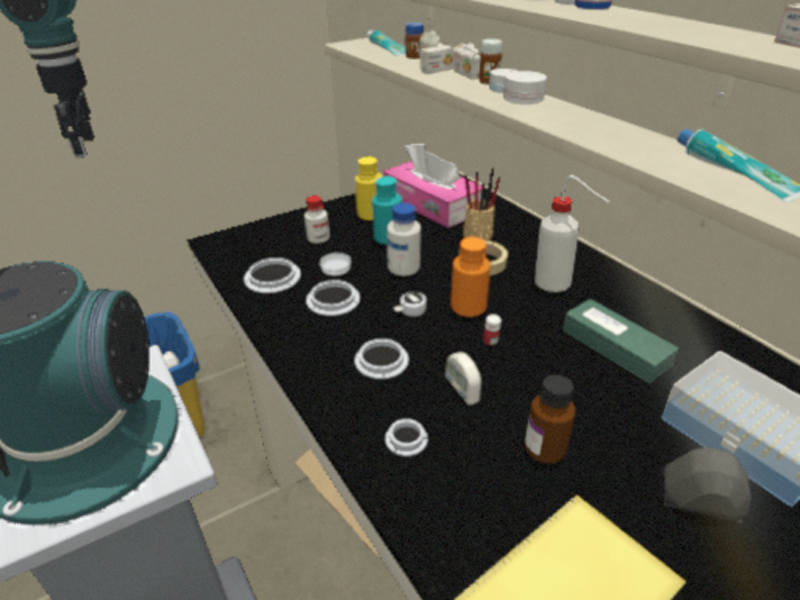

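View pics/top0.png

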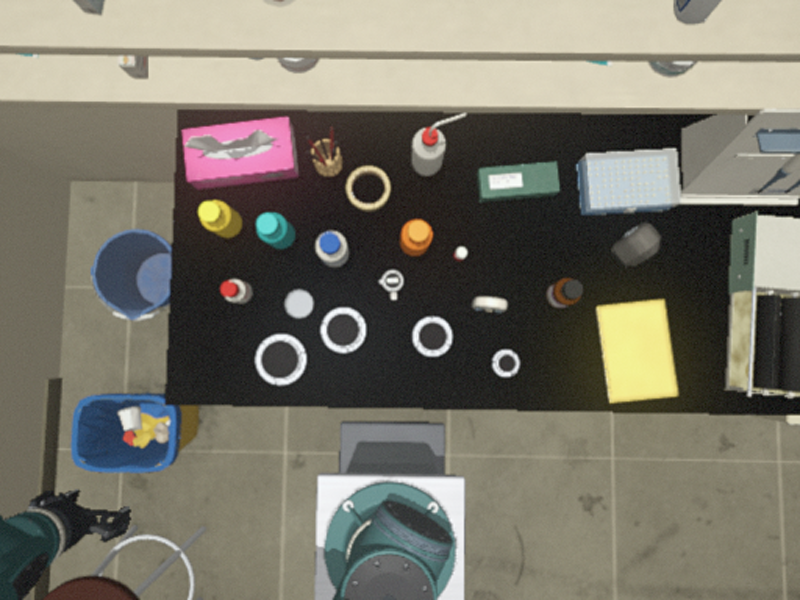

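The scene view has every item. In the 800x600 top view I see:

- **White body, blue cap:** large bottle at (331,247). Its look-alikes are orange (416,237), turquoise (274,230) and yellow (218,217).
- **Brown body, black cap:** medium bottle at (568,290).
- **White body, red cap:** small bottle at (234,290). The white wash bottle at (428,150) also has a red cap but is taller, with a spout.
- **Vial:** (460,253).
- **Stands:** (281,359), (343,330), (433,337) and (506,363), from largest to smallest.
- **To be left alone:** the dish at (299,303) and the timer at (490,303).
- **Not in the task list:** a tape ring at (368,188) and a small clip or cup at (392,283).

```bash
cat > h.py <<'E'
import numpy as np,cv2
from bench import r
def ray(n,u,v):
    c=r.get_calibration(n);K=c["camera_matrix"];k=c["k1"];T=c["camera_from_world"]
    m=np.array([(u-K[0,2])/K[0,0],(v-K[1,2])/K[1,1]]);s=m.copy()
    for _ in range(20): s=m/(1+k*(s@s))
    R=T[:3,:3];o=-R.T@T[:3,3];return o,R.T@np.array([s[0],s[1],1.])
def plane(n,u,v,z):
    o,d=ray(n,u,v);return o+d*(z-o[2])/d[2]
def cloud(n,d):
    H,W=d.shape;c=r.get_calibration(n);K=c["camera_matrix"];k=c["k1"];T=c["camera_from_world"]
    v,u=np.mgrid[:H,:W];mx=(u-K[0,2])/K[0,0];my=(v-K[1,2])/K[1,1];sx,sy=mx,my
    for _ in range(20):
        f=1+k*(sx*sx+sy*sy);sx,sy=mx/f,my/f
    P=np.stack([sx*d,sy*d,d],-1)-T[:3,3];return P@T[:3,:3]
def proj(n,p):
    c=r.get_calibration(n);K=c["camera_matrix"];k=c["k1"];T=c["camera_from_world"]
    q=T[:3,:3]@p+T[:3,3];s=q[:2]/q[2];s=s*(1+k*(s@s));return K[:2,:2]@s+K[:2,2]
E
python3 - <<'E'
from h import *
z=np.load("top0.npz");p,d=z["p"],z["d"];P=cloud("top",d)
hsv=cv2.cvtColor(p,cv2.COLOR_RGB2HSV)
def comp(mask,uv,n="top"):
    k,l,s,c=cv2.connectedComponentsWithStats(mask.astype(np.uint8))
    u,v=np.array(uv)*.64
    i=min(range(1,k),key=lambda i:np.hypot(*(c[i]-(u,v)))+ (99 if s[i,4]<8 else 0));return l==i,s[i],c[i]
objs=dict(large=((331,245),.135),medium=((572,290),.118),small=((231,290),.096),vial=((460,253),.048))
for n,(uv,h) in objs.items():
    u,v=np.array(uv)*.64
    win=np.zeros(d.shape,bool);win[int(v)-25:int(v)+25,int(u)-25:int(u)+25]=1
    m=win&(d>0)&(abs(P[...,2]-h)<.006)
    M,s,c=comp(m,uv);q=plane("top",*c,h)
    print(n,"zmed",np.median(P[M][:,2]).round(4),s,c.round(1),q.round(4),"ext",np.ptp(P[M][:,:2],axis=0).round(3),"proj scene px800",(proj("scene",q)*800/512).round(0), "reach",np.hypot(*q[:2]).round(3), "mean col",p[M].mean(0).astype(int))
for n,uv in dict(large=(281,359),medium=(343,330),small=(433,337),vial=(506,363)).items():
    u,v=np.array(uv)*.64
    win=np.zeros(d.shape,bool);win[int(v)-22:int(v)+22,int(u)-22:int(u)+22]=1
    m=(win&(p.min(2)>110)).astype(np.uint8)
    cs,_=cv2.findContours(m,cv2.RETR_EXTERNAL,cv2.CHAIN_APPROX_NONE);c=max(cs,key=cv2.contourArea)
    (cx,cy),(a,b),_=cv2.fitEllipse(c); q=plane("top",cx,cy,.004)
    # hole
    inv=(1-m);k,l,s,cc=cv2.connectedComponentsWithStats(inv);i=l[int(round(cy)),int(round(cx))]
    sc=(1.22-.02)/364
    q2=plane("top",*cc[i],.016) if i else None
    print("stand",n,q.round(4),"dia",round(a*sc,4),round(b*sc,4),"holecentre@16mm",q2 if q2 is None else q2.round(4),"reach",np.hypot(*q[:2]).round(3),"holeD",2*np.sqrt(s[i,4]/np.pi)*sc)
E
```

```text
large zmed 0.1348 [204 148  14  14 145] [210.6 154.6] [0.6374 0.13   0.135 ] ext [0.041 0.041] proj scene px800 [403. 206.] reach 0.651 mean col [ 85 124 189]
medium zmed 0.1176 [361 179  12  12 117] [366.5 184.4] [ 0.5525 -0.3599  0.118 ] ext [0.035 0.034] proj scene px800 [556. 382.] reach 0.659 mean col [68 66 61]
small zmed 0.0955 [142 179  11  11  82] [146.5 184.1] [0.5456 0.3383 0.096 ] ext [0.032 0.032] proj scene px800 [313. 197.] reach 0.642 mean col [204  76  69]
vial zmed 0.0483 [292 158   7   7  37] [295.2 160.8] [ 0.6359 -0.1445  0.048 ] ext [0.021 0.02 ] proj scene px800 [493. 317.] reach 0.652 mean col [226 229 220]
stand large [0.3988 0.247  0.004 ] dia 0.106 0.1074 holecentre@16mm [0.399  0.2465 0.016 ] reach 0.469 holeD 0.07641720466666337
stand medium [0.4653 0.1109 0.004 ] dia 0.0943 0.0948 holecentre@16mm [0.466  0.1106 0.016 ] reach 0.478 holeD 0.06591735093459443
stand small [ 0.4544 -0.0856  0.004 ] dia 0.0823 0.0837 holecentre@16mm [ 0.4541 -0.0857  0.016 ] reach 0.462 holeD 0.05641555172141475
stand vial [ 0.3983 -0.2468  0.004 ] dia 0.0551 0.0571 holecentre@16mm [ 0.398  -0.2471  0.016 ] reach 0.469 holeD 0.03347938188085587
```

Run:
```python
import numpy as np,cv2
p=np.load("top0.npz")["p"][:,:,::-1]
cv2.imwrite("pics/crop0.png",cv2.resize(p[120:250,100:400],(800,347),interpolation=cv2.INTER_CUBIC))
```

```text
(no output)
```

View pics/crop0.png

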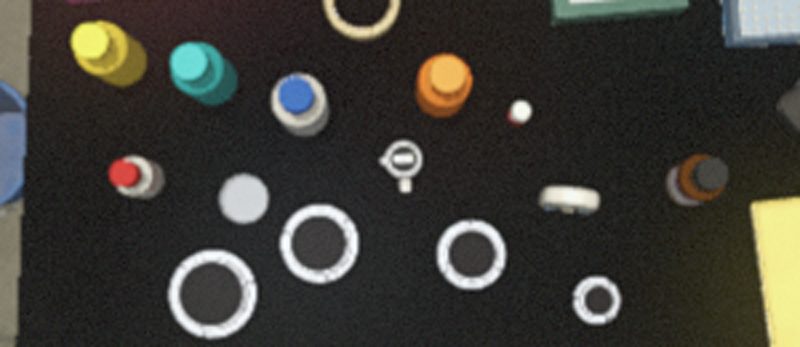

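The measured heights, cap widths and stand diameters all match the sizes given, and the reach is fine. In the close crop the white bottle with the blue cap at (298,100) is the large one, and the orange, turquoise and yellow ones are decoys. I'll start with the large bottle, gripped by its cap.

```bash
cat >> h.py <<'E'
B=dict(large=((.6374,.1300),.135,.044,(.3988,.2468)),medium=((.5525,-.3599),.118,.038,(.4656,.1108)),
 small=((.5456,.3383),.096,.034,(.4543,-.0856)),vial=((.6359,-.1445),.048,.024,(.3982,-.2470)))
def ori(xy): return [180,0,float(np.degrees(np.arctan2(xy[1],xy[0])))]
def st(msg):
    s=r.read_state();print(msg,"t",round(s["time_s"],2),s["ee_pos"].round(4),"gap",round(s["finger_gap"]*85,1),"F",s["ft_force"].round(1))
def pick(n,gz,up=.15):
    xy,h,w,_=B[n]
    r.movep([*xy,gz+max(.06,.0)],ori(xy)) if False else r.movep([*xy,gz+up],ori(xy)); st("above")
    r.gripper_to(min(1,(w+.02)/.085))
    c=r.move_linear([*xy,gz+.03],.25)
    c=r.move_linear([*xy,gz],.06,contact_N=6);st(f"down contact={c}")
    z=r.read_state()["ee_pos"][2]
    r.gripper_to(0);st("closed")
    p=r.read_state()["ee_pos"];r.move_linear([p[0],p[1],z+.03],.08);st("lift")
    r.move_linear([*xy,z+up],.25)
    return z
def place(n,gz,up=.15):
    xy=B[n][3];w=B[n][2]
    r.movep([*xy,gz+up],ori(xy));st("over stand")
    r.move_linear([*xy,gz+.025],.2)
    c=r.move_linear([*xy,gz+.001],.04,contact_N=6);st(f"set contact={c}")
def release(n,gz,up=.15):
    xy=B[n][3];w=B[n][2]
    r.gripper_to(min(1,(w+.02)/.085));st("open");p=r.read_state()["ee_pos"]
    r.move_linear([p[0],p[1],p[2]+.03],.1);r.move_linear([p[0],p[1],gz+up],.3)
def snap(tag):
    for n in("scene","top"):
        p,d=r.snapshot(n);cv2.imwrite(f"pics/{n}{tag}.png",cv2.resize(p[:,:,::-1],(800,600),interpolation=cv2.INTER_CUBIC));np.savez(f"{n}{tag}.npz",p=p,d=d)
E
python3 - <<'E'
from h import *
print(pick("large",.134)); snap("1")
E
```

```text
above t 2.29 [0.6371 0.1309 0.2841] gap 85.1 F [ 0.5  0.4 -0.2]
down contact=False t 3.92 [0.6374 0.13   0.134 ] gap 63.8 F [-0.2 -0.3 -0.3]
closed t 4.28 [0.6376 0.13   0.1348] gap 40.0 F [-2.   0.1  6.9]
lift t 4.8 [0.6375 0.1299 0.1637] gap 40.3 F [-0.1 -0.4 -5.3]
0.13399700139790466
```

View pics/scene1.png

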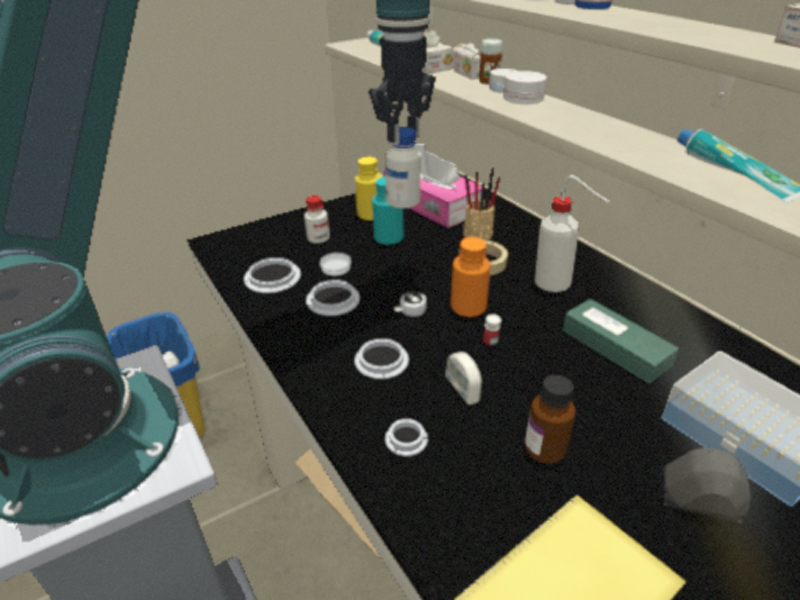

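The scene view shows the large bottle held upright by its cap at (405,165), clear of the turquoise one. Placing it now.

Run:
```python
from h import *
place("large",.139); release("large",.139); st("end"); snap("2")
```

```text
over stand t 6.57 [0.3998 0.2467 0.2889] gap 40.0 F [ 0.6  0.1 -5. ]
set contact=True t 7.95 [0.3984 0.2466 0.1398] gap 40.1 F [-0.4 -1.4  7.5]
open t 8.31 [0.3979 0.2464 0.1392] gap 64.0 F [-0.1 -0.2  0.6]
end t 9.31 [0.3979 0.2464 0.2886] gap 64.1 F [-0.1  0.1 -0.4]
```

View pics/scene2.png

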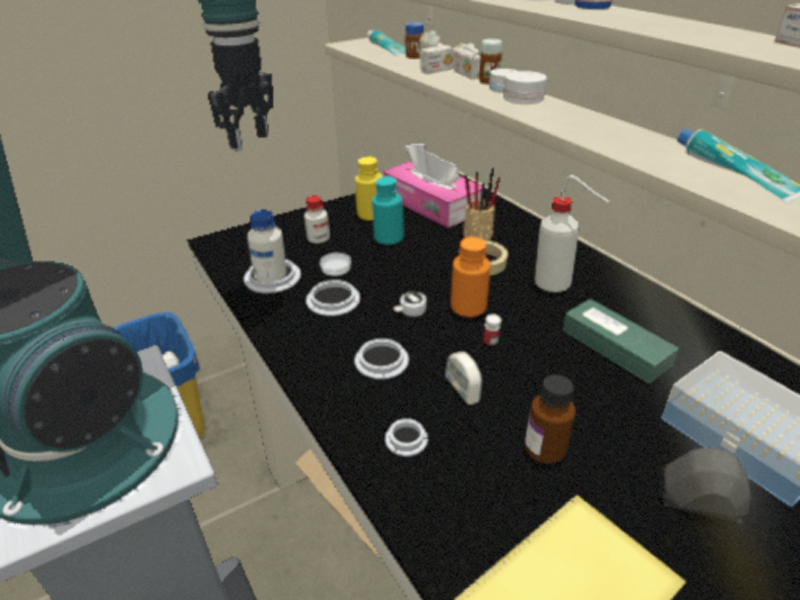

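The large bottle stands in its stand at (267,250). Contact came at the well-floor height, with a TCP z of 0.1398. Next is the small bottle.

Run:
```python
from h import *
pick("small",.096); snap("3a"); place("small",.101); release("small",.101); st("end"); snap("3")
```

```text
above t 10.16 [0.545  0.338  0.2455] gap 64.1 F [-0.  -0.3  0.4]
down contact=False t 11.71 [0.5456 0.3383 0.096 ] gap 54.4 F [-0.2  0.   0.7]
closed t 12.05 [0.5459 0.3384 0.0967] gap 30.7 F [-0.5 -0.   5.2]
lift t 12.57 [0.5458 0.3384 0.1258] gap 30.8 F [ 0.7  0.6 -1.2]
over stand t 14.9 [ 0.4547 -0.0851  0.251 ] gap 30.8 F [ 0.4 -1.4 -1.1]
set contact=True t 16.28 [ 0.454  -0.0854  0.1017] gap 30.5 F [-0.2 -0.   7.1]
open t 16.63 [ 0.4536 -0.0853  0.1013] gap 54.1 F [ 0.3 -0.   0.5]
end t 17.63 [ 0.4536 -0.0853  0.2506] gap 53.9 F [0.3 0.5 0.1]
```

View pics/scene3.png

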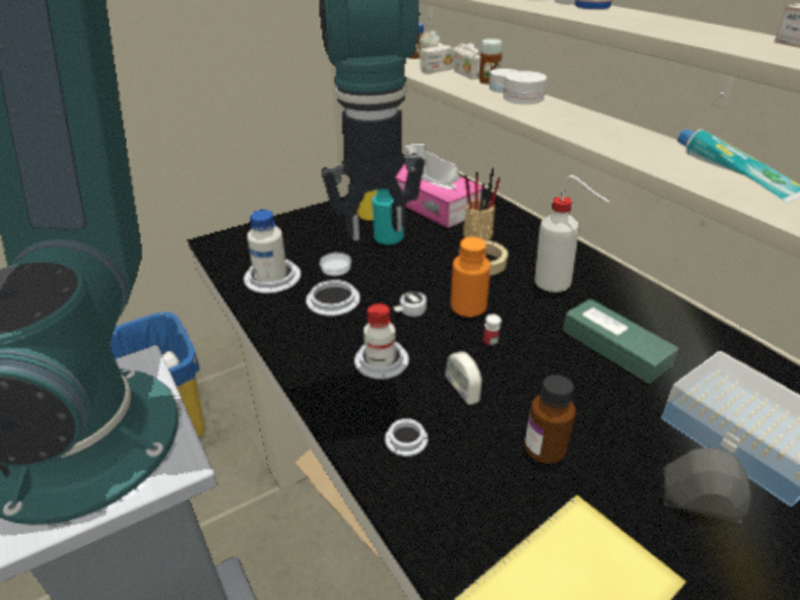

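The small bottle stands in the small stand at (380,340). Before going for the vial I'll check how far the orange bottle is from it.

Run:
```python
from h import *
z=np.load("top0.npz");p,d=z["p"],z["d"];P=cloud("top",d)
m=(abs(P[...,2]-.135)<.006);m[:, :252]=0;m[:,280:]=0;m[:140]=0;m[165:]=0
v,u=np.nonzero(m);q=plane("top",u.mean(),v.mean(),.135);print(len(u),q,np.hypot(*(q[:2]-B["vial"][0])))
```

```text
147 [ 0.66342689 -0.04774732  0.135     ] 0.10059230178088516
```

Run:
```python
from h import *
pick("vial",.043); snap("4a"); place("vial",.048); release("vial",.048,.2); st("end"); snap("4")
```

```text
above t 18.55 [ 0.635  -0.1442  0.1931] gap 54.4 F [-1.5  0.1  0.3]
down contact=False t 20.1 [ 0.6359 -0.1445  0.043 ] gap 44.3 F [ 0.3 -0.1 -0.6]
closed t 20.45 [ 0.636  -0.1445  0.0435] gap 19.6 F [-3.3  0.9  5.8]
lift t 20.98 [ 0.636  -0.1445  0.0729] gap 19.9 F [-0.1  0.1 -0.3]
over stand t 22.73 [ 0.3991 -0.2471  0.198 ] gap 19.6 F [ 0.2 -0.5 -0.1]
set contact=True t 24.12 [ 0.3979 -0.2468  0.0485] gap 19.5 F [0.  0.4 7.5]
open t 24.48 [ 0.3976 -0.2465  0.0482] gap 44.2 F [-0.5  0.3  0.1]
end t 25.65 [ 0.3975 -0.2464  0.2471] gap 43.7 F [-0.9 -0.6 -0.7]
```

View pics/scene4.png

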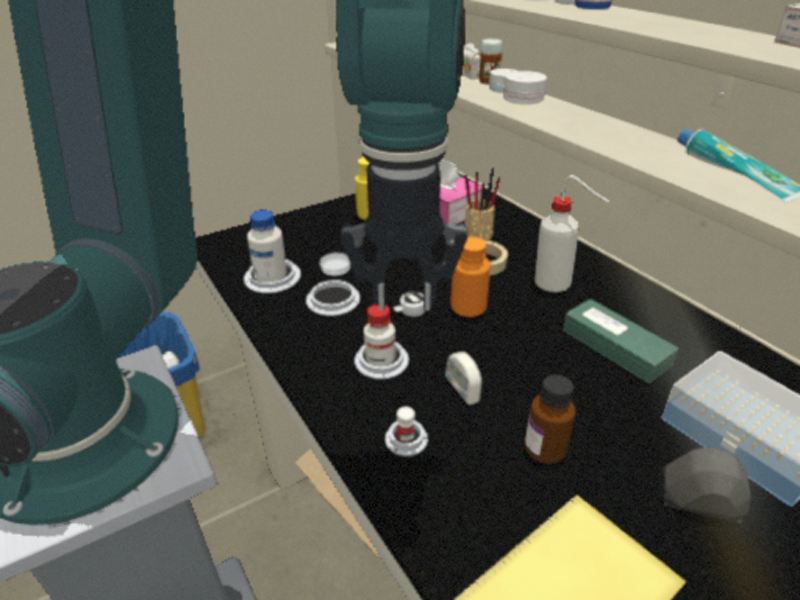

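The vial stands in its stand at (405,425). The medium bottle is last, and I'll retreat clear of it afterwards.

Run:
```python
from h import *
pick("medium",.118,.16); place("medium",.123,.16); release("medium",.123,.2); st("end")
r.movep([.152,.503,.30],[180,0,73.2]); st("home"); snap("5")
p,d=[np.load("top5.npz")[k] for k in "pd"];P=cloud("top",d)
for n,(xy,h,w,s) in B.items():
    h+=.005
    u,v=proj("top",np.array([*s,h]));win=np.zeros(d.shape,bool);win[int(v)-12:int(v)+13,int(u)-12:int(u)+13]=1
    m=win&(abs(P[...,2]-h)<.006);vv,uu=np.nonzero(m);q=plane("top",uu.mean(),vv.mean(),h)
    print(n,m.sum(),"topz",np.median(P[m][:,2]).round(4),"off mm",((q[:2]-s)*1e3).round(1))
z=np.load("top0.npz")["p"].astype(int)
for nm,(u,v) in dict(dish=(299,303),timer=(490,303)).items():
    u,v=int(u*.64),int(v*.64)
    for im in(z,p.astype(int)):
        w=im[v-18:v+18,u-18:u+18].min(2)>110;k,l,s,c=cv2.connectedComponentsWithStats(w.astype(np.uint8))
        i=1+np.argmin([np.hypot(*(c[j]-18))+99*(s[j,4]<10) for j in range(1,k)]);print(nm,c[i].round(1),s[i,4])
```

```text
above t 26.55 [ 0.5519 -0.3594  0.2773] gap 44.2 F [1.  0.2 0.6]
down contact=False t 28.16 [ 0.5525 -0.3599  0.118 ] gap 58.4 F [-0.3 -0.1  0.3]
closed t 28.49 [ 0.5528 -0.3601  0.1187] gap 34.9 F [-0.9  0.2  5.4]
lift t 29.02 [ 0.5528 -0.3601  0.1478] gap 35.1 F [ 0.1  0.2 -1.7]
over stand t 31.43 [0.4661 0.1102 0.2829] gap 35.4 F [ 0.2 -0.4 -2.5]
set contact=True t 32.86 [0.4653 0.1108 0.1237] gap 35.4 F [ 0.3 -0.2  6.7]
open t 33.21 [0.4648 0.1108 0.1233] gap 57.9 F [-0.5 -0.6 -0.8]
end t 34.38 [0.4647 0.1108 0.322 ] gap 58.1 F [-0.4  0.3  0.2]
home t 36.2 [0.1528 0.5027 0.3   ] gap 57.8 F [ 0.  -0.2  0.3]
large 150 topz 0.1397 off mm [-0.1 -1.9]
medium 114 topz 0.123 off mm [ 1.  -1.8]
small 83 topz 0.1012 off mm [1.2 2.5]
vial 38 topz 0.0528 off mm [1.6 1.1]
dish [17.9 19.1] 273
dish [18. 19.] 273
timer [18.7 18.7] 155
timer [18.7 18.7] 158
```

View pics/scene5.png

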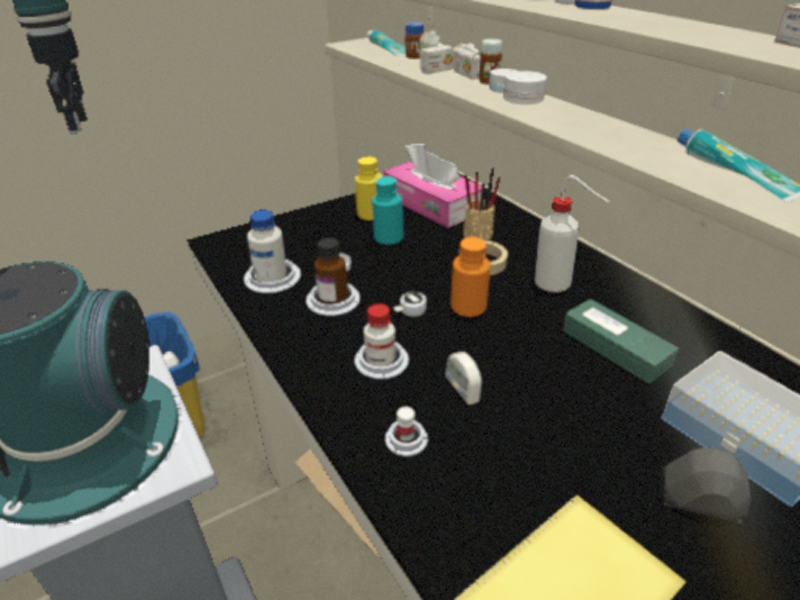

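View pics/top5.png

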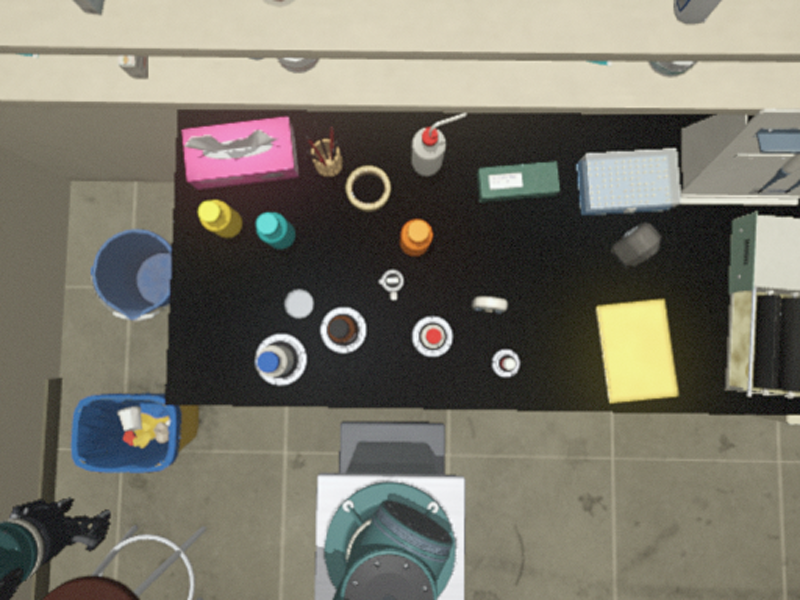

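Both views show all four bottles upright in their matching stands. The top view has them at (270,360), (343,330), (433,337) and (506,363), with the dish at (299,303) and the timer at (490,303) where they were. Handing in.

```bash
python3 -c "
from bench import r
r.hold(0.3); print(r.hand_in(), r.read_state()['time_s'])"
```

```text
the job is handed in; nothing more can be done
the job is handed in; nothing more can be done
```

All four bottles are in the stands of their own size rank, and the job is handed in. I gripped each one by its cap, lowered it to contact with the well floor, released it, and moved the arm clear. The last clock reading before hand-in was 36.2 s, against the 99 s limit. `hand_in()` reports no verdict.

In the last pictures:
- **Position:** the cap centres are within about 3 mm of the stand centres, against the 12 mm allowed.
- **Height:** the cap tops are 5 mm higher than on the worktop, so the bottles stand on the well floors. They look upright in both views.
- **Dish and timer:** neither moved, to the accuracy of the pictures.

No check failed. The one oddity was that the gripper's opening read about 4 mm less than the cap width while it held each bottle. None slipped or tipped.

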